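# Feel out the finger notch of the printing bed and hold its release down

## Task

Open the clamp of the printing bed so that the lino block in it is no longer gripped: feel along the flat rail behind the bed's fence with a fingertip until you find the finger notch, then press the release pad at the bottom of the notch all the way down and keep it down; the program finishes while the fingertip is still holding the pad down. Leave the clamp jaw to open by itself without pushing it, do not pick anything up, and leave the block and the things lying on and round the bed where they are.

Things in the scene. Friction and masses are not known exactly. Their poses are not given: they have to be found in the camera images.
- bed: The printing bed: a plywood board 200 mm (its x) by 292 mm (its y) by 12 mm, fixed to the table. Origin: centre of its underside, on the table; x points away from the robot, y to the left, z up (it may be turned some degrees). A wooden fence runs across it along y, x = 35 to 47 mm, its top 46 mm above the table. The flat rail lies right behind the fence.
- rail_mid (a point): Middle of the flat rail's top (36 mm above the table), axes as the bed's. The rail: 40 mm wide (x +-20 mm), 264 mm long (y +-132 mm), with level solid end blocks (to y +-146 mm) and a level 9 mm rear lip. It is a row of six wooden pieces, each 44 mm along y: five solid, and one, a different one every time, with the finger notch. The fence, 10 mm higher, partly hides it.
- rail_right (a point): Right-hand end of the rail's top (y = -132 mm from rail_mid). The notch is centred in one of the six pieces, so 22, 66, 110, 154, 198 or 242 mm to the left of this point. It is 38 mm long along y and 40 mm wide (the whole rail), open only at the top; its floor is the release pad, of the same wood, 10 mm below the rail's top.
- release (a joint): How far the release pad is pressed down, in m: 0 up, 0.007 all the way down (against a stop). A spring pushes it back up: it begins to move at 4 N and takes about 8 N at the bottom.
- jaw: The clamp jaw: the aluminium bar, 16 x 110 x 17 mm, across the bed in front of the block (towards the robot), on two rods. Origin: middle of its underside; at x = -40.5 mm in the bed's frame when shut. Linked to the release pad, it backs off twice as far as the pad goes down, to x = -54.5 mm, and shuts again when the pad comes up. It must not be pushed directly.
- block: The lino printing block, loose, 65 mm along the bed's x, 95 mm along the bed's y, 21 mm high, lying on the board between jaw and fence. Origin: centre of its underside. To be left where it is.
- cutter: A lino cutter with a round wooden handle, 96 x 30 x 27 mm, lying loose on the right part of the board. Leave alone.
- wood_peg: A wooden clothes peg, 15 x 72 x 12 mm, lying loose on the left part of the board. Leave alone.
- brayer: A brayer (ink roller with a wooden handle), 189 x 121 x 35 mm, loose on the table behind the bed. Leave alone.
- tin: A round ink tin, 68 mm across, 50 mm high, loose on the table right of the bed. Leave alone.
- masking_tape: A roll of masking tape lying flat, 104 mm across, 25 mm high, loose on the table left of the bed. Leave alone.
- peg_2: A wooden clothes peg, 15 x 72 x 12 mm, loose on the table far left. Leave alone.
Mind the look-alikes: they are no part of the job. Of the things that look like the block, the largest one is meant.

How it is judged:
By the outcome, as a careful person would: the job done as asked, in the order asked, and still so for the second after the job is handed in, while the arm keeps its last pose, push and grip.
It also fails if it takes over 64 s, if anything falls off the work surface, if the arm or the gripper's body presses on something with over 40 N, if the wrist force passes 120 N, or if a joint passes its speed limit or range.

## Robot

A 6-joint arm with a two-finger parallel gripper is mounted at the origin on a cart in front of the work surface, level with it; the furniture and walls round the work are solid. World frame = base frame: x ahead of the robot, y to its left, z up, the work surface at z = 0. Lengths are in m, angles in degrees, forces in N, time in s.
With the tool pointing down it reaches from about 0.2 to 0.875 m from the base axis. Payload 3.4 kg.
Tool frame: the origin (TCP) lies at the very end of the fingers, on their centre line; the grasp point (between the pads) lies 19 mm behind it; z points along the fingers, y is the line along which they close (so a half turn about z gives the same grasp; the last joint's range is limited). The gripper opens to 94 mm and grips with 3 to 60 N. Pads are 16 mm wide; open, the fingers measure 119 mm over their backs; the gripper's body (75 mm by 177 mm) begins 78 mm behind the grasp point.
Start: joints at [62.911, 15.808, 86.224, -0, 77.962, -6.933], TCP at [0.198, 0.54, 0.205] pointing down, gripper open.
Joint ranges: [-165.64, 165.64], [-43.16, 119.46], [12.63, 154.43], [-67.54, 247.53], [6.08, 155.33], [-154.97, 154.97]. Speed limits (degrees/s): [147.25, 147.25, 180, 180, 180, 180].

## Interface

Orientations are given as [roll, pitch, yaw] about the fixed x, y, z axes, in that order (R = Rz(yaw) Ry(pitch) Rx(roll)).
In Python, from station import bot gives the robot as it stands.
- The arm moves only by the tool send_rows, never from a script. Its arguments are lists of equal length, an entry for each row: "slide": the shift along the world's x, y, z each as a share of 0.2 m, from -1 to 1, a list of three; "angular": the turn, a rotation vector about the world's x, y, z each as a share of 1.5 rad, from -1 to 1, a list of three. A call has 1 to 20 rows; each row shifts and turns the commanded pose from where the row before left it; what a row does not reach is not made up. A row lasts 1/12 s, in which the tool goes at most 41.7 mm and 7.16 degrees, less where a joint would pass 70% of its speed; a pose out of reach is approached as far as the arm can. A call with a number of a shift or a turn outside -1 to 1 is refused whole. A call with a gripper value outside its range is refused whole. "hand" is the opening, from 0 (shut) to 1 (fully open), set as the call begins (left out, the last holds). The fingers move at their own pace and stop on an object; "squeeze" is the grip in N (left out, the last holds). Time passes only in rows, so rows that do not move let the fingers close. It gives the time, the measured TCP pose, the force, the opening and the grip force at its end, in the units of the state.
- bot.get_obs(): the state, without advancing time (a new reading comes with each control period).
- bot.capture(name): name is "side" or "top" or "wrist"; returns a dict with "frame" (480x640x3 uint8, blue, green, red), "fovy" (degrees; the focal length in pixels is half the picture's height over the tangent of half this angle, whatever the lens; pixels are square), "cx", "cy" (the principal point, pixels), "k1" (the pictures are not rectified: a ray, as slopes to the right and down, at radius r is drawn at 1 + k1 r^2 times it, then the intrinsics apply), "origin" and "attitude" of the camera in the world. Camera axes: x right, y up, looking along -z (the intrinsics and any distortion apply to the point x, -y, -z); pixel columns grow to the right and rows downward; lengths in m; the calibration is good to about 2 mm. A picture is of the moment at which its call begins. There is no depth.
- bot.finish_job(): hands the job in; it is judged then, once.
The state is a dict: "time": time; "joint_pos": joint angles; "dq": joint speeds; "tau": joint torques, N m; "eef_pos": TCP position; "tcp_rot": TCP orientation; "wrist_force": force on the tool from outside, world axes, zero at the start; "wrist_torque": the same for the moment, N m; "grip_width": finger opening in m; "finger_force": force on a finger pad.
Only numpy, scipy, OpenCV 4.12 (cv2) and the standard library are available. Lean on these libraries where they do the work, as an engineer would, in place of code of your own. Each camera call takes 0.05 s, during which the arm holds its last target. There are 200 camera calls.

## Working session

There is one attempt and no reset: what is moved stays moved. The work goes in short steps, Python scripts to look and compute and a tool call to move; the robot and the scene stay as the last step left them, time stands still between calls to the robot, and variables do not carry over. Pictures are saved under pics/ and viewed, at most 10 in all, crops included, and the job is handed in when it is done.

Besides the shell and the picture viewer there is one more tool, called as name(argument=value, ...) on one line, values as JSON. send_rows: Moves the arm, as the interface text tells. Shift numbers are shares of 0.2 m and turn numbers shares of 1.5 rad, none past 1 either way. Its arguments: {"type":"object","properties":{"slide":{"type":"array"},"angular":{"type":"array"},"hand":{"type":"number"},"squeeze":{"type":"number"}},"required":["slide","angular"]}

```bash
ls; mkdir -p pics; python3 - <<'E'
from station import bot
import cv2
o=bot.get_obs();print(o)
for n in("top","side"):
    c=bot.capture(n);cv2.imwrite(f"pics/{n}0.png",c["frame"]);print({k:v for k,v in c.items() if k!="frame"})
E
```

```text
pics
{'time': 0.0, 'joint_pos': array([ 6.29092155e+01,  1.58489233e+01,  8.62929671e+01, -1.65805615e-03,
        7.79588937e+01, -6.93266300e+00]), 'dq': array([-0.01143203, -0.04795304, -0.049274  ,  0.10870502, -0.0542299 ,
        0.0375912 ]), 'tau': array([ 6.62605926e-04, -4.04587519e+01, -2.37230033e+01,  7.02907378e-02,
        3.43042728e-02, -1.24625176e-04]), 'eef_pos': array([0.19792196, 0.53929555, 0.20460743]), 'tcp_rot': array([-1.79899757e+02, -1.05557971e-02,  1.59842217e+02]), 'wrist_force': array([-0.5833227 ,  1.07993104, -0.11145858]), 'wrist_torque': array([-0.02164555,  0.01243094, -0.02434452]), 'finger_force': 0.0, 'grip_width': 0.09421328840171429}
{'fovy': 54.03088812528687, 'cx': 325.80264071041256, 'cy': 242.7578825935745, 'k1': -0.020038885619788113, 'origin': array([0.42634089, 0.03582885, 1.17802083]), 'attitude': array([  9.30218316,  -0.2039879 , -89.638978  ])}
{'fovy': 48.43654911841617, 'cx': 318.27403070344593, 'cy': 238.7433832093907, 'k1': -0.07223646540633272, 'origin': array([0.54040218, 1.26300258, 0.78967723]), 'attitude': array([  58.84491582,    1.35275072, -177.56650561])}
```

View pics/top0.png

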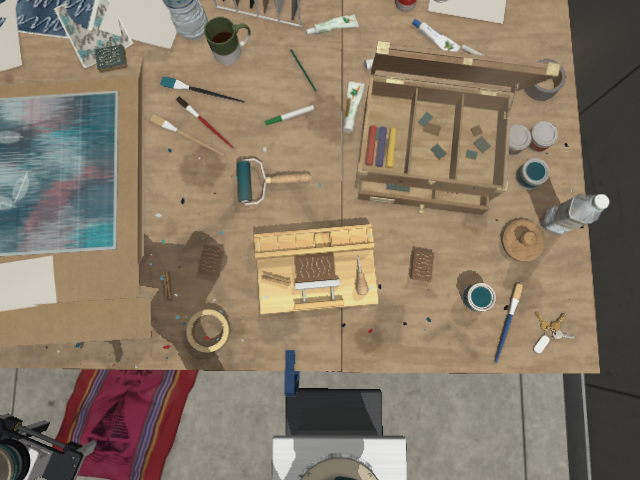

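View pics/side0.png

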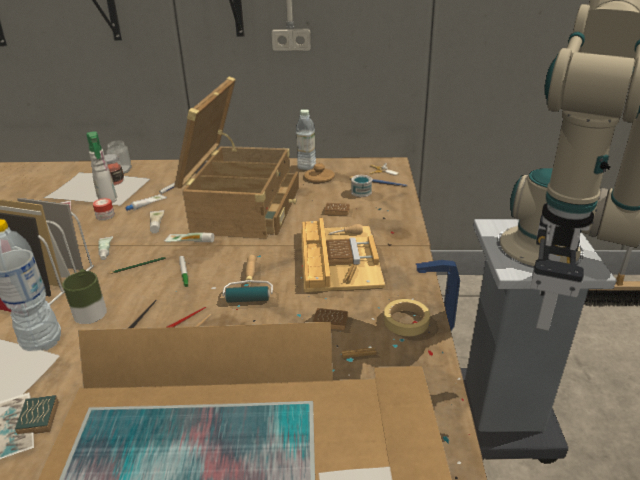

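The top view shows the bed at about (255–378, 222–312). The fence and rail run along its upper part (y≈228–250), with a candidate notch mark near (322,240). The brayer is at (270,180), the tape at (208,330) and the tin at (480,297). I'll zoom in on the bed.

```bash
cat > h.py <<'E'
import numpy as np, cv2
from scipy.spatial.transform import Rotation as R
def K(c):
    f=240/np.tan(np.radians(c["fovy"]/2)); return f
def ray(c,uv):
    f=K(c); d=np.array([(uv[0]-c["cx"])/f,(uv[1]-c["cy"])/f]); s=d.copy()
    for _ in range(20): s=d/(1+c["k1"]*(s@s))
    return R.from_euler("xyz",c["attitude"],degrees=True).apply([s[0],-s[1],-1])
def on(c,uv,z):
    v=ray(c,uv); o=np.array(c["origin"]); return o+v*(z-o[2])/v[2]
def px(c,p):
    q=R.from_euler("xyz",c["attitude"],degrees=True).inv().apply(np.array(p)-c["origin"])
    s=np.array([q[0],-q[1]])/-q[2]; return s*(1+c["k1"]*(s@s))*K(c)+[c["cx"],c["cy"]]
E
python3 - <<'E'
import cv2
a=cv2.imread("pics/top0.png")[212:322,245:390]
a=cv2.resize(a,None,fx=5.4,fy=5.4,interpolation=cv2.INTER_CUBIC);cv2.imwrite("pics/top0c.png",a)
E
```

```text
(no output)
```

View pics/top0c.png

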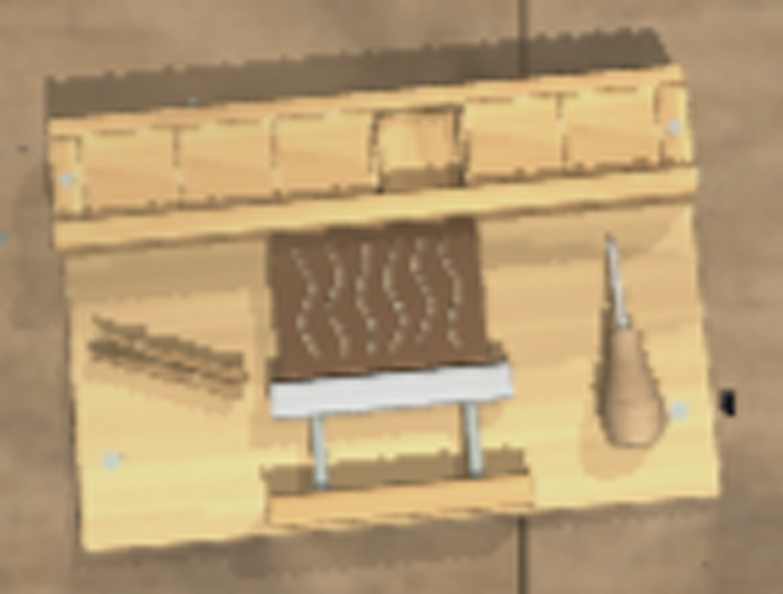

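The crop shows the notch clearly, at about (377–462, 103–190). It lies in the 4th piece from the left, so 110 mm from the right end of the rail. The fence and the rear lip bound the rail. Next I'll work out the metric position.

```bash
python3 - <<'E'
from station import bot
from h import *
c=bot.capture("top")
g=lambda u,v,z:on(c,(245+(u+.5)/5.4-.5,212+(v+.5)/5.4-.5),z)[:2]
L=g(50,122,.036);Rr=g(683,68,.036)
print(L,Rr,np.linalg.norm(L-Rr))
fl,fr=g(55,248,.046),g(698,193,.046);print("fence front",fl,fr)
bl,br=g(85,550,.012),g(719,496,.012);print("board front",bl,br)
for d in(L-Rr,fl-fr,bl-br):print(np.degrees(np.arctan2(-d[0],d[1])))
a=np.arctan2(*( [-1,1]*(L-Rr+fl-fr+bl-br)));ex=np.array([np.cos(a),np.sin(a)]);ey=np.array([-ex[1],ex[0]])
print("fence-front to lip",((L+Rr-fl-fr)/2)@ex,"expect .061;board",((fl+fr-bl-br)/2)@ex,"exp .135")
# bed origin estimates
for m,x in(((L+Rr)/2,.096),((fl+fr)/2,.035),((bl+br)/2,-.1)):print("org",m-ex*x)
o=((fl+fr)/2-ex*.035+(bl+br)/2+ex*.1)/2
mid=o+ex*.067;n=mid-ey*.022
print("yaw",np.degrees(a),"mid",mid,"notch",n)
print("notch mouth by image",[g(*q,.036) for q in((377,112),(462,105))], "exp",n+ex*.02+ey*.019,n+ex*.02-ey*.019)
E
```

```text
[0.6336191  0.21048014] [ 0.66078926 -0.07885008] 0.29060315652461605
fence front [0.57433708 0.20492486] [ 0.60130171 -0.08407814]
board front [0.44071122 0.19221877] [ 0.46692067 -0.09586932]
5.364746880615404
5.330393938856813
5.198301409190293
fence-front to lip 0.059628930041608894 expect .061;board 0.13456196617812685 exp .135
org [0.55161429 0.05695087]
org [0.55296892 0.05719164]
org [0.55338874 0.05740823]
yaw 5.29795273737501 mid [0.61989261 0.06348638] notch [0.62192398 0.04158036]
notch mouth by image [array([0.63929076, 0.06122071]), array([0.64281565, 0.02239893])] exp [0.64008417 0.06234589] [0.6435929  0.02450823]
```

send_rows(slide=[[0.116,-0.126,-0.018],[0.116,-0.126,-0.018],[0.116,-0.126,-0.018],[0.116,-0.126,-0.018],[0.116,-0.126,-0.018],[0.116,-0.126,-0.018],[0.116,-0.126,-0.018],[0.116,-0.126,-0.018],[0.116,-0.126,-0.018],[0.116,-0.126,-0.018],[0.116,-0.126,-0.018],[0.116,-0.126,-0.018],[0.116,-0.126,-0.018],[0.116,-0.126,-0.018],[0.116,-0.126,-0.018],[0.116,-0.126,-0.018],[0.116,-0.126,-0.018],[0.116,-0.126,-0.018]], angular=[[0,0,-0.0417],[0,0,-0.0417],[0,0,-0.0417],[0,0,-0.0417],[0,0,-0.0417],[0,0,-0.0417],[0,0,-0.0417],[0,0,-0.0417],[0,0,-0.0417],[0,0,-0.0417],[0,0,-0.0417],[0,0,-0.0417],[0,0,-0.0417],[0,0,-0.0417],[0,0,-0.0417],[0,0,-0.0417],[0,0,-0.0417],[0,0,-0.0417]], hand=0, squeeze=20)

```text
time: 1.65
eef_pos: [0.6165, 0.0847, 0.1401]
tcp_rot: [-180.0, -0.0, 95.1]
wrist_force: [-0.1, 1.3, 0.5]
grip_width: 0.0009
finger_force: 0.0
```

send_rows(slide=[[0,0,0],[0,0,0],[0,0,0],[0,0,0]], angular=[[0,0,0],[0,0,0],[0,0,0],[0,0,0]])

```text
time: 1.98
eef_pos: [0.6147, 0.0872, 0.1407]
tcp_rot: [-179.9, -0.0, 95.4]
wrist_force: [-0.3, 0.7, 0.0]
grip_width: 0.0001
finger_force: 0.0
```

```bash
python3 - <<'E'
from station import bot
from h import *
o=bot.get_obs();print(o["eef_pos"],o["tcp_rot"],o["wrist_force"],o["grip_width"])
c=bot.capture("wrist");f=c["frame"].copy()
for dx,dy in((.02,.019),(.02,-.019),(-.02,.019),(-.02,-.019)):
    a=np.radians(5.3);p=np.array([.6215,.0415])+[np.cos(a)*dx-np.sin(a)*dy,np.sin(a)*dx+np.cos(a)*dy]
    q=px(c,[*p,.036]);print(q);cv2.circle(f,tuple(int(round(t)) for t in q),3,(0,0,255),-1)
q=px(c,[.617,.085,.036]);cv2.circle(f,tuple(int(t) for t in q),3,(255,0,0),-1)
cv2.imwrite("pics/w1.png",f)
E
```

```text
[0.61466547 0.08722651 0.14066063] [-1.79948283e+02 -3.47938885e-02  9.54082011e+01] [-0.31396906  0.67202368  0.02877638] 0.00011197870294302957
[350.4007935  281.03165036]
[349.22065221 329.31946996]
[294.25030426 280.95224924]
[295.02132326 329.24609289]
```

View pics/w1.png

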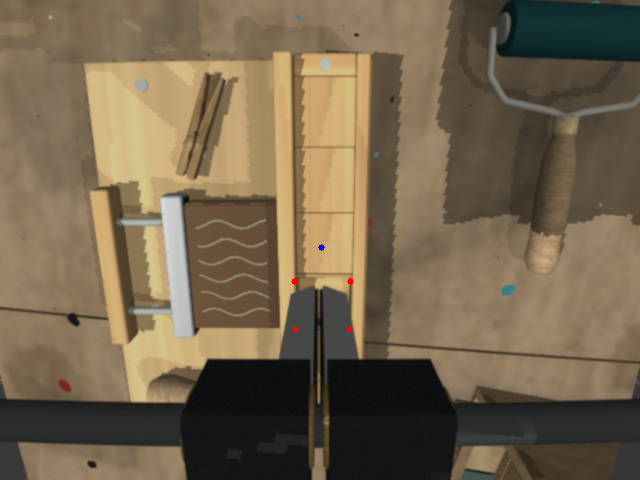

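The wrist view shows the rail at u≈294–354, with the notch's left edge at v≈277. The prediction was about 2 mm off, so I take the notch centre as (0.623, 0.043). Now I'll lower onto the piece to its left and feel from there.

send_rows(slide=[[0.02,0,-0.08],[0,0,-0.08],[0,0,-0.08],[0,0,-0.08],[0,0,-0.08],[0,0,-0.08],[0,0,0],[0,0,0]], angular=[[0,0,0],[0,0,0],[0,0,0],[0,0,0],[0,0,0],[0,0,0],[0,0,0],[0,0,0]])

```text
time: 2.7
eef_pos: [0.6186, 0.0872, 0.0445]
tcp_rot: [-179.9, -0.0, 95.4]
wrist_force: [0.4, 0.1, 0.1]
grip_width: 0.0005
finger_force: 0.0
```

send_rows(slide=[[0,0,-0.01],[0,0,-0.01],[0,0,0],[0,0,0]], angular=[[0,0,0],[0,0,0],[0,0,0],[0,0,0]])

```text
time: 3.03
eef_pos: [0.6201, 0.0863, 0.0414]
tcp_rot: [179.9, 0.0, 95.3]
wrist_force: [-0.2, -0.2, -0.1]
grip_width: 0.0004
finger_force: 0.0
```

send_rows(slide=[[0,0,-0.01],[0,0,-0.01],[0,0,0],[0,0,0]], angular=[[0,0,0],[0,0,0],[0,0,0],[0,0,0]])

```text
time: 3.37
eef_pos: [0.6196, 0.0862, 0.0365]
tcp_rot: [-180.0, -0.0, 95.3]
wrist_force: [0.1, -0.5, 0.3]
grip_width: 0.0004
finger_force: 0.0
```

send_rows(slide=[[0,0,-0.006],[0,0,0],[0,0,0]], angular=[[0,0,0],[0,0,0],[0,0,0]])

```text
time: 3.62
eef_pos: [0.6198, 0.0861, 0.0363]
tcp_rot: [180.0, 0.0, 95.3]
wrist_force: [-2.0, -0.7, 5.4]
grip_width: 0.0005
finger_force: 2.7
```

Contact, at about 5 N. I'll slide right along the rail, feeling the force.

send_rows(slide=[[0.001,-0.015,0],[0.001,-0.015,0],[0.001,-0.015,0],[0.001,-0.015,0],[0,0,0]], angular=[[0,0,0],[0,0,0],[0,0,0],[0,0,0],[0,0,0]])

```text
time: 4.03
eef_pos: [0.6213, 0.075, 0.0363]
tcp_rot: [179.9, -0.1, 95.3]
wrist_force: [-0.6, 2.9, 5.4]
grip_width: 0.0003
finger_force: 2.5
```

send_rows(slide=[[0.001,-0.015,0],[0.002,-0.015,0],[0.002,-0.015,0],[0.002,-0.015,0],[0,0,0]], angular=[[0,0,0],[0,0,0],[0,0,0],[0,0,0],[0,0,0]])

```text
time: 4.45
eef_pos: [0.6226, 0.063, 0.0362]
tcp_rot: [179.9, -0.1, 95.3]
wrist_force: [-0.0, 2.8, 6.0]
grip_width: 0.0003
finger_force: 2.5
```

send_rows(slide=[[0.001,-0.015,0],[0.001,-0.015,0],[0.001,-0.015,0],[0,0,0]], angular=[[0,0,0],[0,0,0],[0,0,0],[0,0,0]])

```text
time: 4.78
eef_pos: [0.6226, 0.052, 0.0352]
tcp_rot: [-180.0, 0.1, 95.3]
wrist_force: [0.4, 0.1, 0.3]
grip_width: 0.0002
finger_force: 0.0
```

send_rows(slide=[[0.001,-0.015,0],[0.001,-0.015,0],[0.001,-0.015,0],[0,0,0]], angular=[[0,0,0],[0,0,0],[0,0,0],[0,0,0]])

```text
time: 5.12
eef_pos: [0.623, 0.0432, 0.0351]
tcp_rot: [-180.0, 0.0, 95.3]
wrist_force: [0.6, 0.2, -0.5]
grip_width: 0.0004
finger_force: 0.0
```

The force vanished and the tip dropped at y≈0.052, so it is in the notch. Now I press down.

send_rows(slide=[[0,0,-0.01],[0,0,-0.01],[0,0,-0.01],[0,0,-0.01],[0,0,-0.01],[0,0,0],[0,0,0]], angular=[[0,0,0],[0,0,0],[0,0,0],[0,0,0],[0,0,0],[0,0,0],[0,0,0]])

```text
time: 5.7
eef_pos: [0.6231, 0.0443, 0.0258]
tcp_rot: [-180.0, -0.0, 95.3]
wrist_force: [-0.8, 0.1, 3.9]
grip_width: 0.0001
finger_force: 2.0
```

send_rows(slide=[[0,0,-0.01],[0,0,-0.01],[0,0,-0.01],[0,0,0],[0,0,0],[0,0,0]], angular=[[0,0,0],[0,0,0],[0,0,0],[0,0,0],[0,0,0],[0,0,0]])

```text
time: 6.2
eef_pos: [0.6231, 0.0443, 0.0203]
tcp_rot: [180.0, -0.0, 95.3]
wrist_force: [-1.5, -0.1, 8.0]
grip_width: 0.0004
finger_force: 3.6
```

send_rows(slide=[[0,0,-0.005],[0,0,-0.005],[0,0,0],[0,0,0],[0,0,0]], angular=[[0,0,0],[0,0,0],[0,0,0],[0,0,0],[0,0,0]])

```text
time: 6.62
eef_pos: [0.6231, 0.0443, 0.0193]
tcp_rot: [180.0, 0.0, 95.3]
wrist_force: [-3.1, 0.9, 11.7]
grip_width: 0.0005
finger_force: 6.0
```

send_rows(slide=[[0,0,-0.005],[0,0,0],[0,0,0],[0,0,0]], angular=[[0,0,0],[0,0,0],[0,0,0],[0,0,0]])

```text
time: 6.95
eef_pos: [0.6231, 0.0443, 0.0192]
tcp_rot: [179.9, 0.0, 95.3]
wrist_force: [-4.6, 0.2, 16.9]
grip_width: 0.0003
finger_force: 8.4
```

The pad is at its stop: z stays the same while the force rises to 17 N. I'll check the jaw.

```bash
python3 - <<'E'
from station import bot
from h import *
o=bot.get_obs();print(o["eef_pos"],o["wrist_force"])
a=bot.capture("side")["frame"][205:305,285:400];b=cv2.imread("pics/side0.png")[205:305,285:400]
cv2.imwrite("pics/s2.png",cv2.resize(np.hstack([b,a]),None,fx=3.4,fy=3.4,interpolation=cv2.INTER_CUBIC))
E
```

```text
[0.62313538 0.04432943 0.01917585] [-4.62204259  0.1627894  16.87496181]
```

View pics/s2.png

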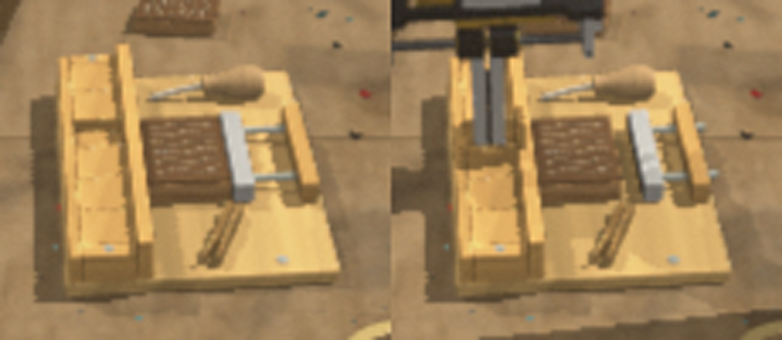

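In the right-hand (current) crop the jaw, at about (645,155), stands clear of the block with a visible gap. The block, cutter and peg have not moved.

```bash
python3 -c "
from station import bot
print(bot.finish_job())"
```

```text
the job is handed in; nothing more can be done
None
```

The clamp is open: I felt along the rail to the notch (third piece from the right) and pressed the pad to its stop. The jaw backed clear of the block, and I handed the job in with the fingertip still holding the pad down at about 17 N.

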